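# Show the disc specimen to the inspection camera

### The arm

A 7-joint arm with a two-finger parallel gripper is mounted at the origin on the work surface. World frame = base frame: x ahead of the robot, y to its left, z up, the work surface at z = 0. Lengths are in m, angles in rad, forces in N, time in s.
With the tool pointing down it reaches from about 0.4 to 0.85 m from the base axis. Payload 10.4 kg.
Tool frame: the origin (TCP) lies at the very end of the fingers, on their centre line; the grasp point (between the pads) lies 19 mm behind it; z points along the fingers, y is the direction in which the jaws open and shut (so a half turn about z gives the same grasp; the last joint's range is limited). The gripper opens to 87 mm and grips with 3 to 60 N. Pads are 19 mm wide; open, the fingers measure 117 mm over their backs; the gripper's body (75 mm by 190 mm) begins 51 mm behind the grasp point.
Start: joints at [-1.127, 0.332, -0.065, 1.46, 0.022, 1.35, -0.088], TCP at [0.281, 0.558, 0.223] pointing down, gripper open.
Joint ranges: [-2.6, 2.6], [-0.5, 2.12], [-1.47, 1.34], [0.16, 2.42], [-1.27, 4.41], [0.06, 2.06], [-2.6, 2.6]. Speed limits (rad/s): [2.22, 2.22, 2.79, 2.79, 3.14, 3.14, 3.14].

### API

Orientations are given as a unit quaternion [x, y, z, w].
In Python, from bench import read_state, camera, close_job gives the robot as it stands.
- The arm moves only by the shell command python3 -m inch 'ROWS' [OPENING] [FORCE]. ROWS is JSON, a list of rows, each a list of 6 numbers: the shift along the tool's x, y, z as a fraction of full scale, then the turn, a rotation vector about the tool's x, y, z as a fraction of full scale. In form: [[tx, ty, tz, ax, ay, az], ...]. A call has 1 to 5 rows; each row shifts and turns the commanded pose from where the row before left it, along the tool's axes as they then stand; what a row does not reach is not made up. Full scale, the value 1, is 0.04 m for a shift and 120 degrees for a turn. A row lasts 1/8 s, in which the tool goes at most 62.5 mm and 10.7 degrees, less where a joint would pass 70% of its speed; a pose out of reach is approached as far as the arm can. A call with a number of a shift or a turn outside -1 to 1 is refused whole. A call with a gripper value outside its range is refused whole. OPENING is the opening, from -1 (shut) to 1 (fully open), so that 0 is half open, set as the call begins (- or left out, the last holds). The fingers move at their own pace and stop on an object; FORCE is the grip in N (left out, the last holds). Time passes only in rows, so rows that do not move let the fingers close. It gives the time, the measured TCP pose, the force and the opening at its end, in the units of the state.
- read_state(): the state, without advancing time (a new reading comes with each control period).
- camera(name): name is "side" or "top"; returns a dict with "img" (420x560x3 uint8, red, green, blue), "depth" (420x560 float32, m along the optical axis (not along the pixel's ray), 0 where there is no reading), "fx", "fy", "cx", "cy" (pixels), "position" and "orientation" of the camera in the world. Camera axes: x right, y down, z forward; pixel columns grow to the right and rows downward; lengths in m; the calibration is good to about 2 mm. A picture is of the moment at which its call begins.
- close_job(): hands the job in, once; it reports no verdict.
The state is a dict: "time": time; "joint_positions": joint angles; "joint_vel": joint speeds; "joint_torque": joint torques, N m; "ee_pos": TCP position; "eef_rot": TCP orientation; "ft_force": force on the tool from outside, world axes, zero at the start; "torque": the same for the moment, N m; "width": finger opening in m.
Only numpy, scipy, OpenCV 4.12 (cv2) and the standard library are available. Lean on these libraries where they do the work, as an engineer would, in place of code of your own. Each camera call takes 0.05 s, during which the arm holds its last target.

### The job

First start the recording: press the treadle switch on the bench down to its stop and let it come up again. Then take the carrier with the round disc specimen out of the sample block and hold it up in the air in front of the inspection camera, grip tab uppermost, the disc centred on the lens, about 12 cm from the lens and squarely facing it (the camera looks obliquely downwards, so tip the carrier to suit). Finish while still holding it there, motionless; leave the other carriers and everything else on the bench as they are.

Things in the scene. Friction and masses are not known exactly. Their poses are not given: they have to be found in the camera images.
- carrier_disc: The one with a round dark disc (36 mm diameter, 4 mm thick) on its +x face. Aluminium plate 8 (x) x 56 (y) x 76 mm high; grip tab on top 12 (x) x 28 mm (y), 76 to 106 mm above the foot; 0.1 to 0.21 kg. Origin: centre of the foot; z up the plate. Stands upright in a slot of the block, foot 10 mm above the bench. All three carriers face alike, away from the robot (roughly +x)
- disc_face (a point): Centre of the disc's exposed face: at x = 8 mm, z = 46 mm in the carrier's frame
- disc_view (a point): Point straight out in front of the disc face, 120 mm from it along the carrier's x axis (x = 128 mm, z = 46 mm in the carrier's frame); the centre of the lens belongs here
- carrier_square: Bystander carrier with a square specimen (32 mm), same plate and tab; stands in another slot and is left there. Axes as for the disc carrier
- carrier_bar: Bystander carrier with a narrow level bar specimen (46 x 10 mm), same plate and tab; stands in another slot and is left there. Axes as for the disc carrier
- block: Fixed dark steel sample block, 60 (x) x 220 (y) x 30 mm high, with three slots in a row along y, 66 mm apart, each 20 mm deep; the carriers stand in them with about 1 mm of play and lift straight out. Origin: centre of its underside; x is the way the carriers face
- camera_head: Head of the fixed inspection camera: white 44 mm housing, black 32 mm lens barrel, lens about 270 mm above the bench; stand base 100 x 100 mm, post behind. Origin: centre of the lens front. It looks along its -x axis, roughly towards the robot and 25 degrees below level; y level, z up the picture. The carrier's axes are parallel to these when shown rightly
- switch_base: Fixed base of the treadle switch, 120 (x) x 80 (y) x 10 mm; origin centre of its underside. The pedal is hinged at the +x end and its free end points to -x, towards the robot, raised
- pedal_pad (a point): Point on the rubber top of the pedal at which to press, 70 mm from the hinge, about 40 mm above the bench when up; it moves with the pedal and sinks about 14 mm to the stop. Rubber area 70 x 56 mm; the pedal is 100 x 62 mm
- pedal (a joint): Pedal angle in rad: 0 up, 0.2 at its stop. A spring raises it: pressing at the pad takes about 3 N to begin and 9 N at the stop; it comes up by itself
- jar: Bystander: closed jar, 48 mm diameter, 70 mm high; origin centre of its underside
- screwdriver: Bystander: screwdriver about 190 mm long, lying on the bench between the treadle switch and the block
- spare_ring: Bystander: steel ring, 56 mm outside diameter, 12 mm high; origin centre of its underside
There are look-alikes about, which are no part of the job. Leave any yellow look-alike of the carrier_disc alone.

How it is judged:
On the way, in this order (a step that is already met when the one before it is completed fails the run):
1. the treadle is pressed down to its stop (value of joint pedal above 0.18 rad), for 0.1 s.
2. the treadle has come up again (value of joint pedal below 0.05 rad), for 0.1 s.
3. the disc carrier is lifted clear of the block (z of carrier_disc in the frame of block above 0.05 m), for 0.1 s.
At the end, for the whole second after the job is handed in: Fingers alone hold the disc carrier still, tab up, foot over 100 mm above the bench; disc face 100 to 140 mm before the lens, within 18 mm of its axis sideways and in height, facing it square and unrolled within 0.2 rad; treadle up, other carriers in their slots (contact force between carrier_disc and the fingers above 1 N and contact force between carrier_disc and block below 0.2 N and contact force between carrier_disc and camera_head below 0.2 N and height (world z) of carrier_disc above 0.1 m and x of disc_face in the frame of camera_head between -0.14 and -0.1 m and y of disc_face in the frame of camera_head between -0.018 and 0.018 m and z of disc_face in the frame of camera_head between -0.018 and 0.018 m and angle between the x axis of carrier_disc and the x axis of camera_head, either way round below 0.2 rad and angle between the y axis of carrier_disc and the y axis of camera_head, either way round below 0.2 rad and distance between disc_view and camera_head below 0.08 m and angle between carrier_disc's own z axis and vertical below 0.8 rad and linear speed of carrier_disc below 0.02 m/s and angular speed of carrier_disc below 0.2 rad/s and value of joint pedal below 0.05 rad and z of each of carrier_square, carrier_bar in the frame of block below 0.02 m); the arm keeps its last pose, push and grip.
It fails at once if another carrier is pulled or knocked out of place (distance of any of carrier_square, carrier_bar from where it was at the start of the episode above 0.015 m).
It fails at once if the jar, screwdriver or ring is shoved away (distance of any of jar, screwdriver, spare_ring from where it was at the start of the episode above 0.03 m).
It also fails if it takes over 46 s, if anything falls off the work surface, if the arm or the gripper's body presses on something with over 40 N, if the wrist force passes 120 N, or if a joint passes its speed limit or range.

## Working session

There is one attempt and no reset: what is moved stays moved. The work goes in short steps, Python scripts to look and compute and a shell command to move; the robot and the scene stay as the last step left them, time stands still between calls to the robot, and variables do not carry over. Pictures are saved under pics/ and viewed, and the job is handed in when it is done.

```bash
mkdir -p pics; ls; cat > h.py <<'E'
import numpy as np, cv2
from bench import read_state, camera, close_job
from scipy.spatial.transform import Rotation as R
def snap(n,f):
    c=camera(n); cv2.imwrite('pics/'+f,c['img'][:,:,::-1]); np.savez('pics/'+f[:-4]+'.npz',**c); return c
def pts(c):
    d=c['depth']; v,u=np.mgrid[:d.shape[0],:d.shape[1]]
    p=np.stack([(u-c['cx'])/c['fx']*d,(v-c['cy'])/c['fy']*d,d],-1)
    return p@R.from_quat(c['orientation']).as_matrix().T+np.array(c['position'])
E
python3 - <<'E'
from h import *
for n in('top','side'):
    c=snap(n,n+'0.png'); print(n,c['position'],c['orientation'],c['fx'],c['cx'],c['cy'])
s=read_state(); print(s)
E
```

```text
pics
top [0.46332439 0.04439393 1.02920333] [ 0.70843334 -0.70403454  0.0292278  -0.04004132] 397.4231859752332 280.7646457580724 205.4316490682654
side [ 0.19839838 -0.43705963  0.90565628] [ 0.89373824 -0.2954897   0.10412406 -0.32105447] 398.7479718495507 281.1426497113055 212.62824345249476
{'time': 0.1, 'joint_positions': array([-1.12663725,  0.33280121, -0.06470375,  1.46087045,  0.02162403,
        1.34991983, -0.08850902]), 'joint_vel': array([-0.00022654,  0.00039896, -0.00085227, -0.00322078,  0.00073772,
        0.00066233, -0.00046671]), 'joint_torque': array([ 1.03181272e-03, -6.24543571e+01,  2.44132604e-02, -3.90714169e+01,
       -6.14460767e-02,  3.67500563e-02,  4.84503232e-05]), 'ee_pos': array([0.28109411, 0.55781867, 0.22183193]), 'eef_rot': array([ 2.31257320e-01,  9.72892403e-01, -6.41910440e-04, -1.10110507e-04]), 'ft_force': array([-0.45064432,  0.18653769, -0.32408762]), 'torque': array([0.02615498, 0.00413213, 0.00522108]), 'width': 0.08684124294195804}
```

View pics/top0.png

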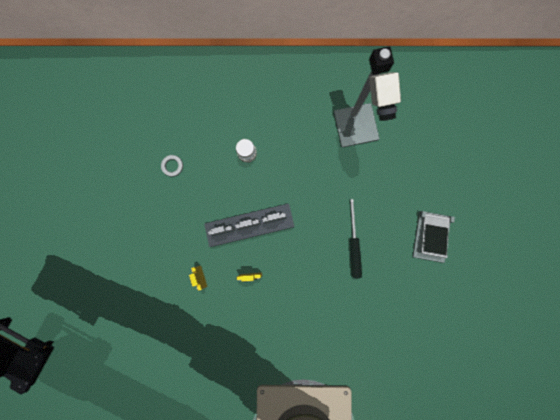

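View pics/side0.png

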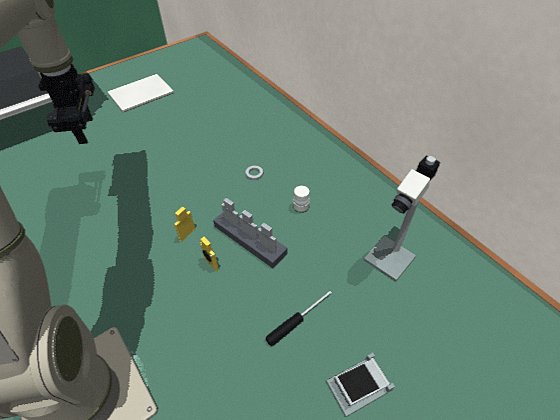

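```bash
python3 - <<'E'
from h import *
t=cv2.imread('pics/top0.png'); s=cv2.imread('pics/side0.png')
a=cv2.resize(t[190:260,190:310],None,fx=6,fy=6,interpolation=cv2.INTER_CUBIC)
cv2.imwrite('pics/tz.png',a)
b=cv2.resize(s[190:275,165:295],None,fx=6,fy=6,interpolation=cv2.INTER_CUBIC)
cv2.imwrite('pics/sz.png',b)
for n in('top0','side0'):
    c=np.load(f'pics/{n}.npz'); P=pts(c)
    np.save(f'pics/{n}_P.npy',P)
    if n=='top0':
        for uv in [(250,225),(386,87),(435,238),(422,255),(357,255),(245,150),(172,158),(215,231),(245,224),(274,217)]: print(n,uv,P[uv[1],uv[0]].round(3))
    else:
        for uv in [(413,183),(400,205),(355,385),(229,207),(247,220),(266,233)]: print(n,uv,P[uv[1],uv[0]].round(3))
E
```

```text
top0 (250, 225) [0.508 0.131 0.097]
top0 (386, 87) [ 0.754 -0.138  0.316]
top0 (435, 238) [ 0.482 -0.321  0.039]
top0 (422, 255) [ 0.439 -0.298  0.011]
top0 (357, 255) [ 0.439 -0.131  0.029]
top0 (245, 150) [0.694 0.148 0.071]
top0 (172, 158) [0.686 0.345 0.013]
top0 (215, 231) [0.493 0.209 0.117]
top0 (245, 224) [0.51  0.141 0.118]
top0 (274, 217) [0.526 0.074 0.116]
side0 (413, 183) [ 0.747 -0.143  0.316]
side0 (400, 205) [ 0.707 -0.154  0.285]
side0 (355, 385) [ 0.467 -0.326  0.041]
side0 (229, 207) [0.492 0.197 0.098]
side0 (247, 220) [0.507 0.133 0.096]
side0 (266, 233) [0.523 0.071 0.094]
```

View pics/tz.png

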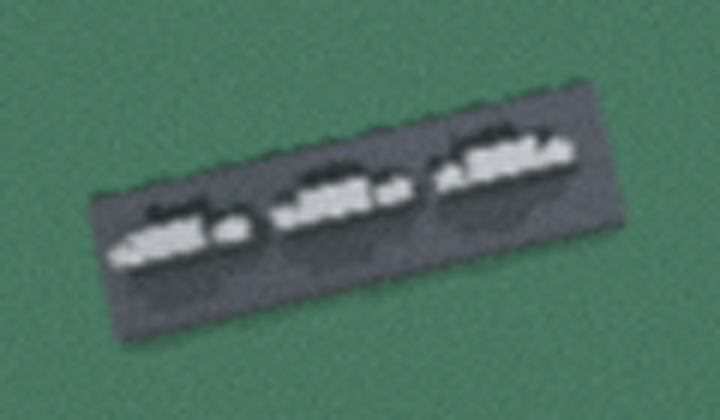

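View pics/sz.png

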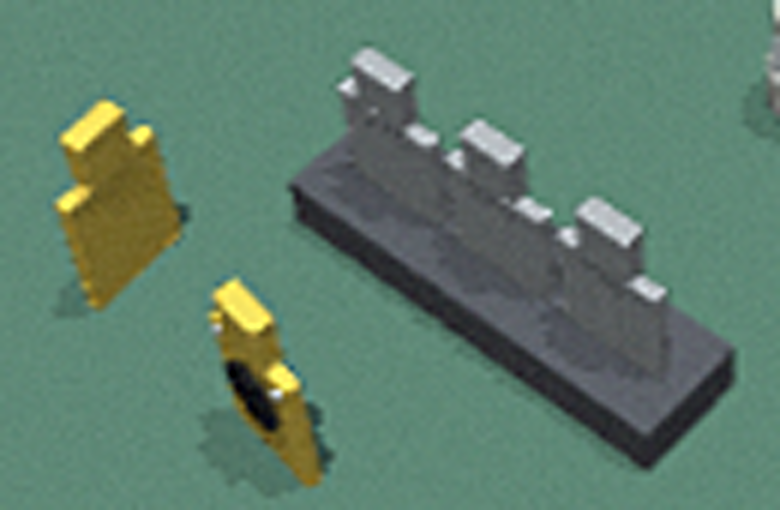

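```bash
python3 - <<'E'
from h import *
I=[];D=[]
for i in range(8):
    c=camera('top'); I.append(c['img'].astype(float)); D.append(c['depth'])
print('std',np.std(I,0)[200:250,200:300].mean(), np.std(D,0)[200:250,200:300].mean())
m=np.mean(I,0); c=dict(c); c['depth']=np.median(D,0).astype(np.float32); c['img']=m
np.savez('pics/topavg.npz',**c)
crop=m[200:250,200:300,::-1]
a=np.clip(255*(crop/255)**0.5,0,255).astype(np.uint8)
cv2.imwrite('pics/tz2.png',cv2.resize(a,None,fx=8,fy=8,interpolation=cv2.INTER_NEAREST))
P=pts(c)[200:250,200:300,2]
cv2.imwrite('pics/tz3.png',cv2.resize(cv2.applyColorMap(np.clip(P/0.125*255,0,255).astype(np.uint8),cv2.COLORMAP_JET),None,fx=8,fy=8,interpolation=cv2.INTER_NEAREST))
E
```

```text
std 2.4287020906215293 0.013379974
```

View pics/tz2.png

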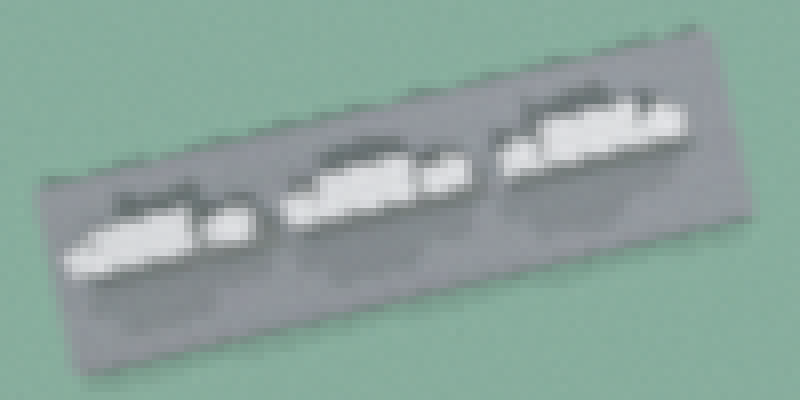

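View pics/tz3.png

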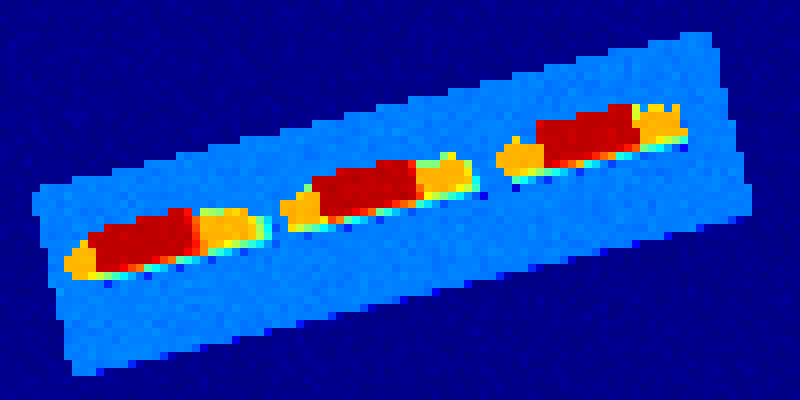

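```bash
python3 - <<'E'
from h import *
c=np.load('pics/topavg.npz'); P=pts(c)*1000
Z=P[...,2].round().astype(int)
g=c['img'].mean(2).round().astype(int)
for (r0,r1,c0,c1) in [(222,236,206,236),(217,230,233,262),(210,224,260,288)]:
    print('Z cols',c0); print('\n'.join(str(r)+' '+' '.join('%3d'%x for x in Z[r,c0:c1]) for r in range(r0,r1)))
    print('gray'); print('\n'.join(str(r)+' '+' '.join('%3d'%x for x in g[r,c0:c1]) for r in range(r0,r1)))
E
```

```text
Z cols 206
222   2   1   2  32  32  32  32  32  32  32  32  30  31  32  31  31  32  32  32  31  33  32  30  32  32  31  33  31  32  31
223  32  31  32  31  31  33  31  31  31  33  31  32  32  32  31  32  31  32  31  33  31  32  31  30  32  32  31  32  31  30
224  31  31  34  32  32  32  32  32  31  29  33  31  31  31  30  31  30  32  30  31  32  32  32  32  32  32  33  31  30  31
225  32  30  31  32  32  31  32  32  31  33  30  32  32  31  32  31  31  31  31  31  30  32  32  31  31  32  31  32  32  87
226  32  31  33  32  30  31  30  32  32  31  33  32  30  31  30 117 117 108  31  69  67  63  86  83  88  32  32  33  31  87
227  31  32  31  32  32  30  33  30  31  32  32 116 117 118 117 118 117 112  98  87  87  88  88  87  87  81  61  43  31  32
228  31  31  31  33  33  31  31 117 118 119 118 119 118 117 117 118 117 116 101  86  88  87  86  88  88  85  67  47  25  32
229  30  30  32  30  32 117 117 118 118 117 117 118 117 118 117 118 117 118 104  89  88  88  88  86  89  85  70  51  31  31
230  31  32  32  33  84 116 118 117 118 117 117 117 119 118 118 117 118 116 107  93  87  85  77  
[... 8087 characters left out ...]
  87
218  85  69  85 126 169 189 172 135 171 194 198 197 188 183 188 184 151 118 103  95  87  72  60  57  59  64  77  86
219  84  85 127 173 193 199 179 149 171 183 187 182 148 113 103 101  83  66  60  60  61  60  63  64  71  82  90  92
220  81  86 118 175 187 185 180 159 132 111 104 103  82  62  59  60  59  61  63  64  70  72  71  74  81  88  92  90
221  73  83 107 159 144 112 105  95  75  62  59  59  58  59  64  68  70  73  75  75  77  75  76  80  86  92  92  94
222  70  85  91  98  80  65  62  60  61  61  64  67  71  74  74  76  75  77  77  77  77  77  81  81  89  92  93  92
223  68  81  86  73  59  61  63  68  71  74  75  76  77  78  76  76  75  76  77  78  80  80  86  90  90  92  91  90
```

```bash
python3 - <<'E'
from h import *
c=np.load('pics/topavg.npz'); P=pts(c)
# block
m=(P[...,2]>.024)&(P[...,2]<.04)&(abs(P[...,0]-.51)<.12)&(abs(P[...,1]-.14)<.17)
def rect(q): 
    r=cv2.minAreaRect((q*1000).astype(np.float32)); return r
n,lab,st,ce=cv2.connectedComponentsWithStats(m.astype(np.uint8)); k=1+np.argmax(st[1:,4])
mm=lab==k; print('block',rect(P[mm][:,:2]),np.median(P[mm][:,2]))
for lo,cn in [(.11,'tabs')]:
    m=(P[...,2]>lo)&(P[...,2]<.122)&(abs(P[...,0]-.51)<.06)&(abs(P[...,1]-.14)<.12)
    n,lab,st,ce=cv2.connectedComponentsWithStats(m.astype(np.uint8))
    for i in range(1,n):
        if st[i,4]>20: print(cn,P[lab==i].mean(0).round(4),rect(P[lab==i][:,:2]))
# pedal
for nm,Q,img in [('top',P,c['img'])]+[('side',pts(np.load('pics/side0.npz')),np.load('pics/side0.npz')['img'].astype(float))]:
    reg=(abs(Q[...,0]-.47)<.1)&(abs(Q[...,1]+.32)<.09)
    b=reg&(img.mean(2)<45)&(Q[...,2]>.015)
    n,lab,st,ce=cv2.connectedComponentsWithStats(b.astype(np.uint8)); k=1+np.argmax(st[1:,4]); b=lab==k
    q=Q[b]; A=np.c_[q[:,:2]-q[:,:2].mean(0),np.ones(len(q))]; s=np.linalg.lstsq(A,q[:,2],rcond=None)[0]
    print(nm,'rubber',q.mean(0).round(4),rect(q[:,:2]),'slope',s.round(3),len(q))
    b=reg&(Q[...,2]>.004); print(' all',rect(Q[b][:,:2]))
E
```

```text
block ((512.0884399414062, 140.62271118164062), (60.20443344116211, 219.91700744628906), 13.906232833862305) 0.0314094877648563
tabs [0.5276 0.0767 0.117 ] ((527.7109375, 76.47480773925781), (12.136268615722656, 27.512174606323242), 12.451498031616211)
tabs [0.5119 0.1402 0.1174] ((511.9410400390625, 140.41412353515625), (11.919272422790527, 27.63306999206543), 10.933374404907227)
tabs [0.4962 0.2042 0.117 ] ((496.2955017089844, 204.6990966796875), (11.982263565063477, 27.899951934814453), 14.17504596710205)
top rubber [ 0.4787 -0.3227  0.039 ] ((479.3443908691406, -322.55023193359375), (51.17394256591797, 64.29086303710938), 79.9078140258789) slope [-0.2    0.04   0.039] 528
 all ((486.732177734375, -323.62188720703125), (80.50164031982422, 119.80620574951172), 80.05353546142578)
side rubber [ 0.4759 -0.3254  0.0389] ((476.85260009765625, -325.0360412597656), (54.50869369506836, 66.64213562011719), 79.1375961303711) slope [-0.2    0.038  0.039] 803
 all ((470.3492431640625, -314.38238525390625), (146.0595703125, 216.6486358642578), 70.88912200927734)
```

```bash
python3 - <<'E'
from h import *
t=cv2.imread('pics/top0.png'); s=cv2.imread('pics/side0.png')
a=cv2.resize(t[35:155,325:425],None,fx=4,fy=4,interpolation=cv2.INTER_CUBIC)
b=cv2.resize(s[145:245,375:455],None,fx=4.8,fy=4.8,interpolation=cv2.INTER_CUBIC)
cv2.imwrite('pics/cz.png',np.hstack([a,b[:480]]))
E
```

```text
(no output)
```

View pics/cz.png

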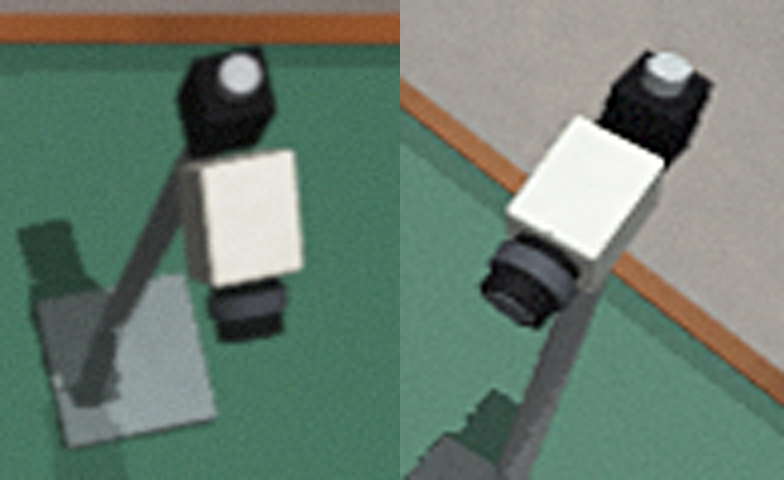

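```bash
python3 - <<'E'
from h import *
out=[]
for nm in ('topavg','side0'):
    c=np.load(f'pics/{nm}.npz'); P=pts(c); P=P-[0,0,.0014] if nm=='topavg' else P
    img=c['img'].astype(float)
    reg=(abs(P[...,0]-.75)<.13)&(abs(P[...,1]+.14)<.08)&(P[...,2]>.22)
    w=reg&(img.min(2)>185)
    n,lab,st,ce=cv2.connectedComponentsWithStats(w.astype(np.uint8)); k=1+np.argmax(st[1:,4])
    w=cv2.erode((lab==k).astype(np.uint8),np.ones((3,3)))>0
    q=P[w]; mu=q.mean(0); u,s,vt=np.linalg.svd(q-mu,full_matrices=False); nrm=vt[2]*np.sign(vt[2,2])
    print(nm,'top face',mu.round(4),'n',nrm.round(3),'tilt',np.degrees(np.arccos(nrm[2])).round(1),'yaw(-horiz n)',np.degrees(np.arctan2(-nrm[1],-nrm[0])).round(1),len(q))
    # rect in plane
    w2=(lab==k); q2=P[w2]; h=np.array([-nrm[0],-nrm[1],0]);h/=np.linalg.norm(h); y=np.array([-h[1],h[0],0]); x=np.cross(y,nrm)
    r=cv2.minAreaRect(np.c_[(q2-mu)@x,(q2-mu)@y].astype(np.float32)*1000); print(' rect',r)
    e=(P-mu); e=np.stack([e@x,e@y,e@nrm],-1)
    b=reg&(img.mean(2)<90)&(e[...,0]<-.02)&(e[...,2]>-.045)&(abs(e[...,1])<.03)&(e[...,2]<.01)
    ee=e[b]*1000
    print(' x',x.round(3),'barrel n',b.sum(),'x pct',np.percentile(ee[:,0],[0,2,5,10,20,50]).round(1),'y',np.percentile(ee[:,1],[2,50,98]).round(1),'z',np.percentile(ee[:,2],[2,50,98]).round(1))
    for lo in range(-75,-25,4):
        s_=ee[(ee[:,0]>=lo)&(ee[:,0]<lo+4)]
        if len(s_): print('  ',lo,len(s_),'y',s_[:,1].min().round(1),s_[:,1].max().round(1),'z',s_[:,2].min().round(1),s_[:,2].max().round(1))
E
```

```text
topavg top face [ 0.7513 -0.1411  0.3142] n [-0.414 -0.089  0.906] tilt 25.0 yaw(-horiz n) 12.1 526
 rect ((-0.5157833099365234, -0.08539772033691406), (40.73433303833008, 52.272300720214844), 89.68023681640625)
 x [0.886 0.19  0.423] barrel n 293 x pct [-58.4 -57.  -56.1 -54.7 -51.3 -41.4] y [-14.8   6.4  22.4] z [-29.9  -8.   -3.1]
   -59 23 y -13.0 16.4 z -22.7 -5.2
   -55 38 y -15.0 16.1 z -21.3 -5.3
   -51 37 y -11.0 16.3 z -24.7 -5.9
   -47 31 y -15.2 19.0 z -21.2 -2.8
   -43 44 y -16.5 19.4 z -25.0 -2.0
   -39 53 y -16.7 19.1 z -34.7 -2.7
   -35 36 y -14.4 16.0 z -20.9 -6.2
   -31 12 y -10.7 21.6 z -25.7 -5.2
   -27 10 y 21.9 22.6 z -37.2 -9.0
side0 top face [ 0.7484 -0.1441  0.3136] n [-0.407 -0.076  0.91 ] tilt 24.5 yaw(-horiz n) 10.6 380
 rect ((1.254037857055664, 1.3221187591552734), (53.55759048461914, 43.67723083496094), 0.5529094934463501)
 x [0.895 0.168 0.414] barrel n 259 x pct [-56.5 -56.1 -55.8 -55.5 -54.5 -44.3] y [-17.9  -2.4  17.2] z [-31.4 -10.9  -4.7]
   -59 38 y -15.1 13.5 z -36.1 -6.4
   -55 42 y -15.4 13.9 z -35.2 -5.5
   -51 30 y -15.4 14.5 z -21.8 -4.9
   -47 39 y -16.5 17.2 z -23.4 -4.6
   -43 24 y -18.5 17.8 z -27.7 -2.7
   -39 17 y -18.4 16.6 z -23.3 -3.4
   -35 20 y -17.9 16.2 z -19.7 -4.8
   -31 28 y -15.2 14.6 z -17.0 -4.6
   -27 21 y -16.8 21.3 z -28.3 -5.5
```

```bash
python3 -m inch '[[0,0,0,0,0,0.082],[0,0,0,0,0,0.082],[0,0,0,0,0,0.082],[0,0,0,0,0,0.082],[0,0,0,0,0,0.083]]' -1 20; python3 - <<'E'
from h import *
s=read_state(); M=R.from_quat(s['eef_rot']).as_matrix(); print(s['ee_pos'],M.round(3),np.degrees(np.arctan2(M[1,1],M[0,1])))
print((M.T@(np.array([.474,-.3215,.075])-s['ee_pos'])).round(3), s['joint_positions'].round(3))
E
```

```text
time: 1.12
ee_pos: [0.2812, 0.5582, 0.2226]
eef_rot: [0.618, 0.786, 0.0, -0.0]
ft_force: [-0.4, 0.0, -0.2]
width: 0.045
[0.28122368 0.55816089 0.22259655] [[-0.235  0.972 -0.   ]
 [ 0.972  0.235  0.   ]
 [ 0.     0.    -1.   ]] 13.61028493534716
[-0.9   -0.02   0.147] [-1.217  0.329  0.051  1.466 -0.017  1.347 -0.927]
```

```bash
for i in 1; do python3 -m inch '[[-1,0.3,0,0,0,0],[-1,0.3,0,0,0,0],[-1,0.3,0,0,0,0],[-1,0.3,0,0,0,0],[-1,0.3,0,0,0,0]]'; python3 -m inch '[[-1,0.2,0,0,0,0],[-1,0.2,0,0,0,0],[-1,0.2,0,0,0,0],[-1,0.2,0,0,0,0],[-1,0,0,0,0,0]]';  python3 -m inch '[[-1,0,0,0,0,0],[-1,0,0,0,0,0],[-1,0,0,0,0,0],[-1,-0.2,0,0,0,0],[-1,-0.2,0,0,0,0]]'; done
```

```text
time: 1.75
ee_pos: [0.3883, 0.3773, 0.2227]
eef_rot: [0.616, 0.788, 0.0, -0.0]
ft_force: [-0.2, 0.0, 0.5]
width: 0.0015
time: 2.38
ee_pos: [0.4675, 0.1908, 0.2227]
eef_rot: [0.616, 0.788, 0.0, 0.0]
ft_force: [0.9, 1.2, -1.1]
width: 0.0005
time: 3.0
ee_pos: [0.4995, -0.0072, 0.2227]
eef_rot: [0.616, 0.788, 0.0, 0.0]
ft_force: [0.5, -0.1, 0.4]
width: 0.0002
```

```bash
cat > to.py <<'E'
import sys
from h import *
s=read_state(); M=R.from_quat(s['eef_rot']).as_matrix(); t=np.array([float(a) for a in sys.argv[1:4]])
print('ee',s['ee_pos'].round(4),'F',s['ft_force'].round(1),'w',s['width'].round(4),'tool shift in full-scale units',(M.T@(t-s['ee_pos'])/.04).round(3))
print('tool y az',np.degrees(np.arctan2(M[1,1],M[0,1])).round(2),'z',M[:,2].round(3))
E
python3 to.py .474 -.3215 .06; python3 -m inch '[[-1,-0.15,0,0,0,0],[-1,-0.15,0,0,0,0],[-1,-0.15,0,0,0,0],[-1,-0.15,0,0,0,0],[-1,-0.15,0,0,0,0]]'; python3 to.py .474 -.3215 .06
```

```text
time: 3.62
ee_pos: [0.5187, -0.2084, 0.2228]
eef_rot: [0.616, 0.788, 0.0, 0.0]
ft_force: [0.0, 0.5, -0.3]
width: 0.0002Traceback (most recent call last):
  File "to.py", line 4, in <module>
    print('ee',s['ee_pos'].round(4),'F',s['ft_force'].round(1),'w',s['width'].round(4),'tool shift in full-scale units',(M.T@(t-s['ee_pos'])/.04).round(3))
                                                                   ^^^^^^^^^^^^^^^^
AttributeError: 'float' object has no attribute 'round'
Traceback (most recent call last):
  File "to.py", line 4, in <module>
    print('ee',s['ee_pos'].round(4),'F',s['ft_force'].round(1),'w',s['width'].round(4),'tool shift in full-scale units',(M.T@(t-s['ee_pos'])/.04).round(3))
                                                                   ^^^^^^^^^^^^^^^^
AttributeError: 'float' object has no attribute 'round'
```

```bash
sed -i "s/s\['width'\].round(4)/round(s['width'],4)/" to.py; python3 to.py .474 -.3215 .06
```

```text
ee [ 0.5187 -0.2084  0.2228] F [ 0.   0.5 -0.3] w 0.0002 tool shift in full-scale units [-2.475 -1.769  4.068]
tool y az 13.96 z [ 0.001  0.    -1.   ]
```

```bash
python3 -m inch '[[-0.62,-0.44,0.7,0,0,0],[-0.62,-0.44,0.85,0,0,0],[-0.62,-0.44,0.85,0,0,0],[-0.61,-0.44,0.85,0,0,0],[0,0,0.8,0,0,0]]';python3 to.py .474 -.3215 .04;
```

```text
time: 4.25
ee_pos: [0.4725, -0.3227, 0.0596]
eef_rot: [0.618, 0.786, -0.001, 0.0]
ft_force: [0.1, 0.6, -0.5]
width: 0.0004
ee [ 0.4725 -0.3227  0.0596] F [ 0.1  0.6 -0.5] w 0.0004 tool shift in full-scale units [0.02  0.045 0.491]
tool y az 13.71 z [-0.    -0.001 -1.   ]
```

```bash
python3 -m inch '[[0,0,0.3,0,0,0],[0,0,0.25,0,0,0],[0,0,0.15,0,0,0],[0,0,0.1,0,0,0]]'; python3 -m inch '[[0,0,0.03,0,0,0],[0,0,0,0,0,0]]'
```

```text
time: 4.75
ee_pos: [0.4741, -0.3199, 0.0293]
eef_rot: [0.616, 0.788, 0.0, -0.0]
ft_force: [-4.5, 2.4, 9.0]
width: 0.0003
time: 5.0
ee_pos: [0.474, -0.3199, 0.0284]
eef_rot: [0.616, 0.788, 0.0, -0.0]
ft_force: [-5.8, 2.3, 8.2]
width: 0.0006
```

```bash
python3 -m inch '[[0,0,0.04,0,0,0],[0,0,0.03,0,0,0]]'; python3 -m inch '[[0,0,0.03,0,0,0],[0,0,0,0,0,0]]'
```

```text
time: 5.25
ee_pos: [0.4741, -0.32, 0.0261]
eef_rot: [0.616, 0.788, 0.0, -0.0]
ft_force: [-10.1, 6.3, 23.5]
width: 0.0002
time: 5.5
ee_pos: [0.4742, -0.32, 0.026]
eef_rot: [0.616, 0.788, 0.001, -0.0]
ft_force: [-12.7, 8.3, 29.1]
width: 0.0005
```

```bash
python3 - <<'E'
from h import *
for nm in('side','top'):
    c=snap(nm,nm+'1.png'); Q=pts(c); img=c['img'].astype(float)
    reg=(abs(Q[...,0]-.48)<.06)&(abs(Q[...,1]+.322)<.04)&(Q[...,2]<.045)
    b=reg&(img.mean(2)<45)&(Q[...,2]>.012); q=Q[b]
    A=np.c_[q[:,:2]-q[:,:2].mean(0),np.ones(len(q))]; print(nm,len(q),q.mean(0).round(4) if len(q) else '',np.linalg.lstsq(A,q[:,2],rcond=None)[0].round(3) if len(q)>9 else '')
s=cv2.imread('pics/side1.png'); cv2.imwrite('pics/s1z.png',cv2.resize(s[280:420,270:450],None,fx=4,fy=4))
E
```

```text
side 9 [ 0.4999 -0.355   0.0263] 
top 147 [ 0.4717 -0.3027  0.0271] [-0.034 -0.13   0.027]
```

View pics/s1z.png

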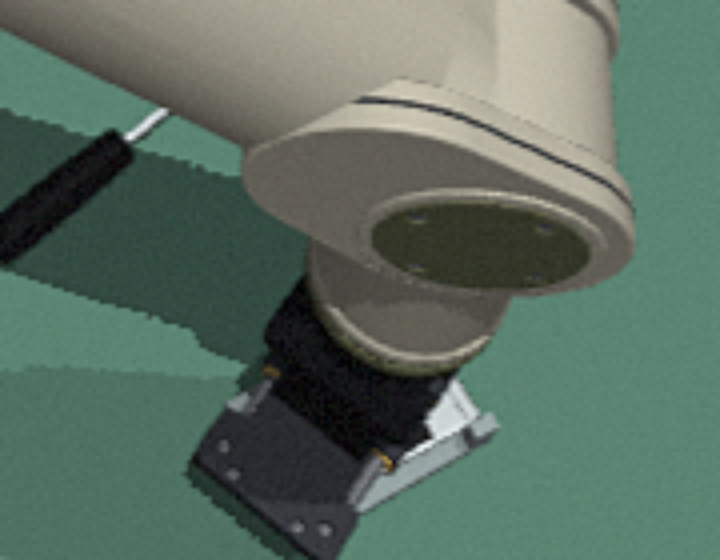

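The fingers hit a hard stop at z = 0.026. The force jumped to 29 N and the pad surface is about level, so the treadle is at its stop. Now I'll release it.

```bash
python3 -m inch '[[0,0,-0.3,0,0,0],[0,0,-0.5,0,0,0],[0,0,-1,0,0,0],[0,0,-1,0,0,0],[0,0,-1,0,0,0]]' 1; python3 -m inch '[[0.5,0,-1,0,0,0],[1,0,0,0,0,0],[1,0,0,0,0,0]]'; python3 - <<'E'
from h import *
c=snap('top','top2.png'); Q=pts(c); img=c['img'].astype(float)
b=(abs(Q[...,0]-.48)<.06)&(abs(Q[...,1]+.322)<.045)&(Q[...,2]<.06)&(img.mean(2)<45)&(Q[...,2]>.015)
q=Q[b];A=np.c_[q[:,:2]-q[:,:2].mean(0),np.ones(len(q))]; print(len(q),np.linalg.lstsq(A,q[:,2],rcond=None)[0].round(3))
E
python3 to.py .4962 .2045 .15
```

```text
time: 6.22
ee_pos: [0.4739, -0.3201, 0.1776]
eef_rot: [0.616, 0.788, 0.0, 0.0]
ft_force: [1.0, -0.2, -0.2]
width: 0.0425
time: 6.6
ee_pos: [0.4496, -0.2223, 0.2165]
eef_rot: [0.616, 0.787, 0.0, 0.001]
ft_force: [-0.7, 0.7, 0.5]
width: 0.0724
157 [-0.218  0.036  0.037]
ee [ 0.4492 -0.2175  0.216 ] F [2.5 1.1 0.2] w 0.0764 tool shift in full-scale units [9.942 3.711 1.677]
tool y az 14.11 z [ 0.     0.002 -1.   ]
```

View pics/top2.png

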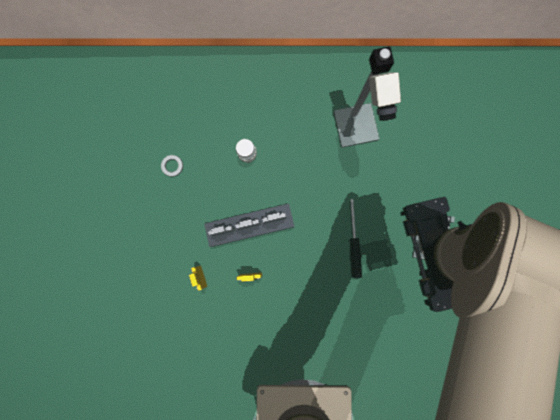

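The pedal slope is back to -0.2, so the treadle is up. The screwdriver at (353,240) hasn't moved and the block at (250,225) looks the same. Next I'll go above the left carrier, which holds the disc.

```bash
python3 -m inch '[[1,0.37,0,0,0,0],[1,0.37,0,0,0,0],[1,0.37,0,0,0,0],[1,0.37,0,0,0,0],[1,0.37,0,0,0,0]]' 1;  python3 -m inch '[[1,0.37,0,0,0,0],[1,0.37,0,0,0,0],[1,0.37,0,0,0,0],[1,0.37,0,0,0,0],[0.9,0.37,0,0,0,0]]'; python3 -m inch '[[0,0,0,0,0,0]]'; python3 to.py .4962 .2045 .086
```

```text
time: 7.28
ee_pos: [0.4736, -0.01, 0.2164]
eef_rot: [0.616, 0.788, 0.001, 0.0]
ft_force: [0.1, -0.0, 0.7]
width: 0.0869
time: 7.9
ee_pos: [0.4983, 0.1983, 0.2164]
eef_rot: [0.616, 0.788, 0.0, 0.0]
ft_force: [0.0, -0.2, 0.4]
width: 0.0872
time: 8.02
ee_pos: [0.4977, 0.2, 0.2158]
eef_rot: [0.614, 0.789, 0.0, -0.0]
ft_force: [0.0, -0.3, -0.5]
width: 0.0871
ee [0.4977 0.2    0.2158] F [ 0.  -0.3 -0.5] w 0.0871 tool shift in full-scale units [ 0.118 -0.01   3.245]
tool y az 14.2 z [ 0.  0. -1.]
```

```bash
python3 -m inch '[[0.11,0,0,0,0,0],[0,0,0.6,0,0,0],[0,0,0.8,0,0,0],[0,0,0.8,0,0,0],[0,0,0,0,0,0]]' -0.2; python3 to.py .4962 .2045 .086; python3 - <<'E'
from h import *
s=snap('side','side3.png')['img'][:,:,::-1]; t=snap('top','top3.png')['img'][:,:,::-1]
cv2.imwrite('pics/z3.png',np.hstack([cv2.resize(s[140:280,150:290],(400,400)),cv2.resize(t[170:270,180:280],(400,400))]))
E
```

```text
time: 8.65
ee_pos: [0.4959, 0.1995, 0.126]
eef_rot: [0.617, 0.787, -0.002, -0.001]
ft_force: [-0.0, -0.6, 0.3]
width: 0.0447
ee [0.4959 0.1995 0.126 ] F [-0.  -0.6  0.3] w 0.0447 tool shift in full-scale units [0.121 0.04  0.999]
tool y az 13.84 z [-0.003 -0.002 -1.   ]
```

View pics/z3.png

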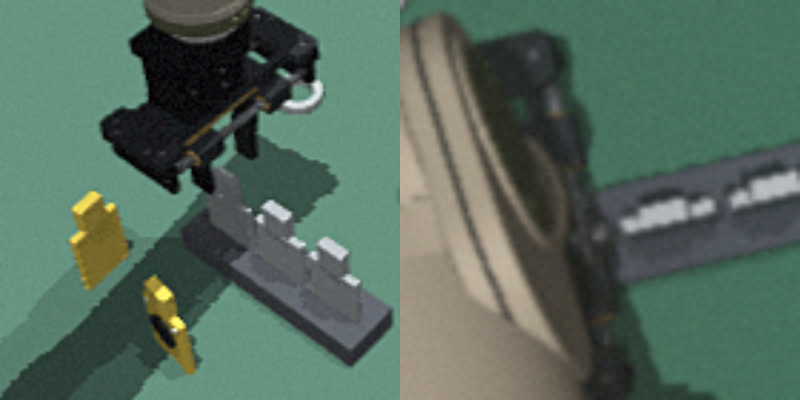

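The side view shows the open fingers straddling the left-hand tab. I'll correct by 4 mm, descend and grip.

```bash
python3 -m inch '[[0.1,0,0,0,0,0],[0,0,0.5,0,0,0],[0,0,0.5,0,0,0],[0,0,0,0,0,0]]'; python3 to.py .4962 .2045 .086; python3 -m inch '[[0,0,0,0,0,0],[0,0,0,0,0,0],[0,0,0,0,0,0],[0,0,0,0,0,0],[0,0,0,0,0,0]]' -1 30;  python3 to.py .4962 .2045 .086
```

```text
time: 9.25
ee_pos: [0.4958, 0.2052, 0.0872]
eef_rot: [0.616, 0.788, -0.0, -0.0]
ft_force: [-0.5, 0.1, -0.4]
width: 0.0346
ee [0.4958 0.2052 0.0872] F [-0.5  0.1 -0.4] w 0.0346 tool shift in full-scale units [-0.019  0.006  0.031]
tool y az 13.95 z [-0.001 -0.    -1.   ]
time: 9.88
ee_pos: [0.4963, 0.2053, 0.0879]
eef_rot: [0.616, 0.788, 0.0, -0.0]
ft_force: [-2.2, -0.1, 6.2]
width: 0.0116
ee [0.4963 0.2053 0.0879] F [-2.2 -0.1  6.2] w 0.0116 tool shift in full-scale units [-0.019 -0.008  0.049]
tool y az 13.93 z [ 0.     0.001 -1.   ]
```

```bash
python3 -m inch '[[0,0,-0.15,0,0,0],[0,0,-0.3,0,0,0],[0,0,-0.4,0,0,0],[0,0,-0.5,0,0,0],[0,0,-0.7,0,0,0]]' - 40; python3 -m inch '[[0,0,-0.8,0,0,0],[0,0,-0.8,0,0,0],[0,0,-0.8,0,0,0],[0,0,0,0,0,0]]'; python3 to.py .53 -.177 .26;python3 - <<'E'
from h import *
s=snap('side','side4.png')['img'][:,:,::-1]; t=snap('top','top4.png')['img'][:,:,::-1]
cv2.imwrite('pics/z4.png',np.hstack([cv2.resize(s[110:290,130:310],(400,400)),cv2.resize(t[160:270,180:290],(400,400))]))
E
```

```text
time: 10.5
ee_pos: [0.496, 0.205, 0.1706]
eef_rot: [0.616, 0.788, -0.0, -0.0]
ft_force: [0.7, 0.0, -1.7]
width: 0.0116
time: 11.0
ee_pos: [0.4974, 0.2055, 0.2688]
eef_rot: [0.616, 0.788, 0.003, 0.001]
ft_force: [-0.5, 0.1, -2.5]
width: 0.0116
ee [0.4974 0.2055 0.2688] F [-0.5  0.1 -2.5] w 0.0116 tool shift in full-scale units [-9.478 -1.509  0.197]
tool y az 13.92 z [ 0.005  0.003 -1.   ]
```

View pics/z4.png

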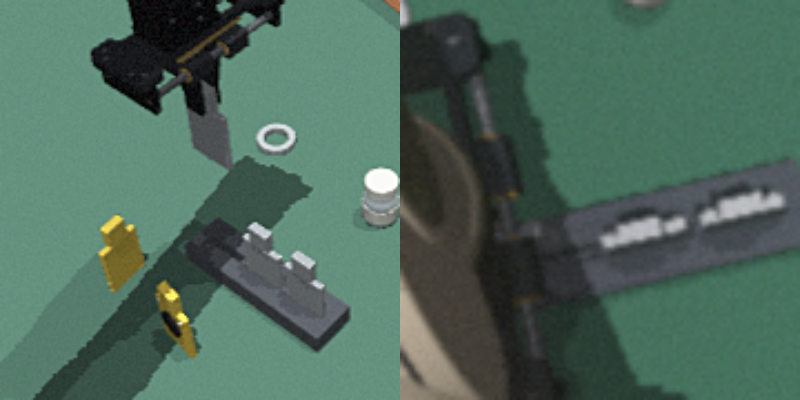

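The carrier hangs from the grip and the other two still stand in their slots. Now I'll carry it to a point just short of the lens, with yaw +0.02.

```bash
python3 -m inch '[[-0.5,-0.15,0,0,0,0],[-0.9,-0.15,0,0,0,0],[-0.9,-0.15,0,0,0,0],[-0.9,-0.15,0,0,0,0],[-0.9,-0.15,0,0,0,0]]';python3 -m inch '[[-0.9,-0.15,0,0,0,0],[-0.9,-0.15,0,0,0,0],[-0.9,-0.15,0,0,0,0],[-0.9,-0.15,0,0,0,0],[-0.9,-0.15,0,0,0,0]]';python3 -m inch '[[-0.5,0,0,0,0,0.02],[-0.3,0,0,-0.05,0,0],[0,0,0,-0.06,0,0],[0,0,0,-0.06,0,0],[0,0,0,-0.038,0,0]]';python3 -m inch '[[0,0,0,0,0,0],[0,0,0,0,0,0]]'; python3 to.py .5815 -.177 .243;
```

```text
time: 11.72
ee_pos: [0.5058, 0.036, 0.2645]
eef_rot: [0.617, 0.787, -0.001, -0.0]
ft_force: [-0.2, 0.8, -1.1]
width: 0.0118
time: 12.35
ee_pos: [0.5195, -0.1455, 0.2646]
eef_rot: [0.617, 0.787, -0.0, -0.001]
ft_force: [0.3, 0.5, -1.2]
width: 0.012
time: 12.98
ee_pos: [0.5271, -0.1745, 0.2648]
eef_rot: [0.618, 0.755, 0.169, 0.137]
ft_force: [0.6, 1.6, -2.3]
width: 0.0119
time: 13.22
ee_pos: [0.5282, -0.1739, 0.2654]
eef_rot: [0.618, 0.756, 0.167, 0.136]
ft_force: [1.1, 0.4, -2.4]
width: 0.0119
ee [ 0.5282 -0.1739  0.2654] F [ 1.1  0.4 -2.4] w 0.0119 tool shift in full-scale units [-0.342  0.935  1.049]
tool y az 11.54 z [ 0.412  0.084 -0.907]
```

```bash
python3 -m inch '[[-0.08,0.23,0.26,0,0,0],[-0.08,0.23,0.26,0,0,0],[-0.08,0.23,0.26,0,0,0],[-0.08,0.23,0.24,0,0,0],[0,0,0,0,0,0]]'; python3 to.py .5815 -.177 .243; python3 - <<'E'
from h import *
s=snap('side','side5.png')['img'][:,:,::-1]; t=snap('top','top5.png')['img'][:,:,::-1]
cv2.imwrite('pics/z5.png',np.hstack([cv2.resize(s[120:300,290:470],(400,400)),cv2.resize(t[30:230,290:490],(400,400))]))
E
```

```text
time: 13.85
ee_pos: [0.5809, -0.176, 0.2429]
eef_rot: [0.617, 0.757, 0.166, 0.136]
ft_force: [-0.6, 0.4, -2.8]
width: 0.0113
ee [ 0.5809 -0.176   0.2429] F [-0.6  0.4 -2.8] w 0.0113 tool shift in full-scale units [-0.027  0.011  0.002]
tool y az 11.63 z [ 0.411  0.084 -0.908]
```

View pics/z5.png

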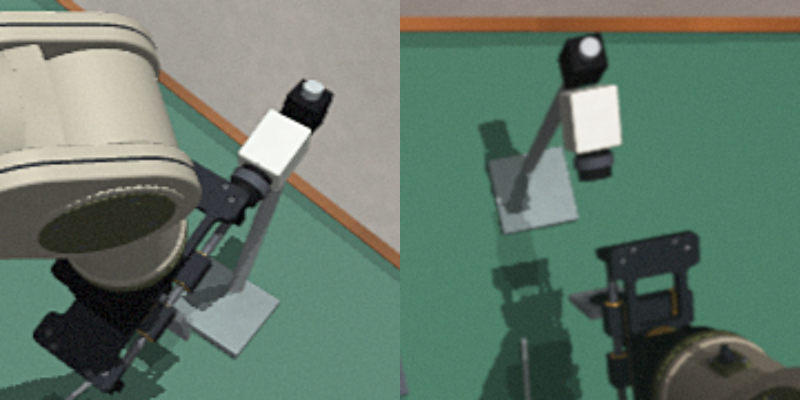

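View pics/side5.png

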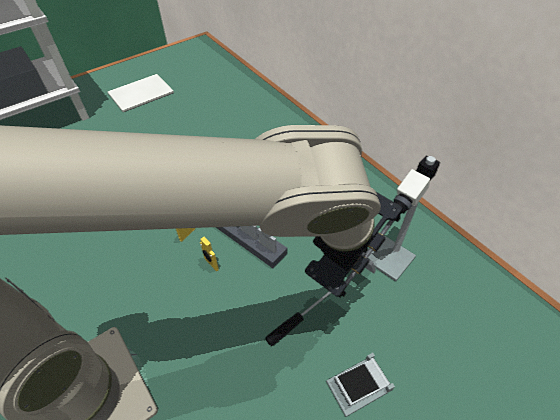

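```bash
python3 - <<'E'
from h import *
st=read_state(); M=R.from_quat(st['eef_rot']).as_matrix()
C=np.c_[M[:,1],-M[:,0]*-1,-M[:,2]]  # x=tool y, z=-tool z
C[:,1]=np.cross(C[:,2],C[:,0])
O=st['ee_pos']-.0775*C[:,2]
lens=np.array([.708,-.151,.270]); y=np.radians(11.5);t=np.radians(25)
cx=np.array([np.cos(t)*np.cos(y),np.cos(t)*np.sin(y),np.sin(t)]); cy=np.array([-np.sin(y),np.cos(y),0]); K=np.c_[cx,cy,np.cross(cx,cy)]
df=O+.008*C[:,0]+.046*C[:,2]
print('disc in cam',(K.T@(df-lens)).round(4),'ang',np.degrees(np.arccos(np.clip(np.diag(K.T@C),-1,1))).round(2),'foot z',O[2].round(3))
for nm in('top5','side5'):
    c=np.load(f'pics/{nm}.npz'); P=pts(c); e=(P-O)@C*1000; img=c['img'].astype(float).mean(2)
    m=(e[...,0]>-14)&(e[...,0]<16)&(abs(e[...,1])<38)&(e[...,2]>-15)&(e[...,2]<78)
    q=e[m]; print(nm,len(q))
    if len(q): print(np.percentile(q,[2,25,50,75,98],axis=0).round(1).tolist())
    for lo in range(-16,90,12):
        s=q[(q[:,2]>=lo)&(q[:,2]<lo+12)]
        if len(s)>2: print('  z',lo,len(s),'x',np.percentile(s[:,0],[5,50,95]).round(1),'y',np.percentile(s[:,1],[0,50,100]).round(1))
E
```

```text
disc in cam [-0.1214  0.0004 -0.0004] ang [0.15 0.06 0.14] foot z 0.173
top5 219
[[-1.1, -24.3, 2.4], [4.0, 6.3, 18.7], [5.0, 16.8, 40.8], [6.0, 24.5, 57.6], [9.6, 28.0, 76.2]]
  z -4 24 x [0.7 4.3 5.4] y [-27.3   7.   28.4]
  z 8 39 x [-0.4  4.9  5.4] y [-27.1  12.9  27.9]
  z 20 24 x [0.2 5.1 8.3] y [-24.4  18.2  27.5]
  z 32 32 x [2.1 8.3 9.5] y [-15.   15.   28.2]
  z 44 38 x [1.9 8.3 9.6] y [-15.9  15.3  27.8]
  z 56 29 x [-0.4  5.2  9.6] y [-13.   16.9  28.6]
  z 68 33 x [-1.1  3.3  6.5] y [15.6 22.2 28. ]
side5 80
[[-4.7, -30.4, 5.4], [-4.1, -30.0, 22.3], [-2.6, -26.9, 47.7], [1.0, -22.7, 70.8], [5.9, -13.4, 76.8]]
  z -4 5 x [-4.7 -4.3 -0.3] y [-30.7 -24.4 -14. ]
  z 8 12 x [-4.5 -4.1  1.9] y [-30.1 -28.1 -11.7]
  z 20 11 x [-4.5 -4.   2.3] y [-30.  -25.8 -12.9]
  z 32 8 x [-4.2 -3.9  0.5] y [-30.3 -26.5 -16.4]
  z 44 11 x [-4.2 -3.8  2.8] y [-30.4 -28.2 -18.1]
  z 56 9 x [-4.  -2.1  7.1] y [-30.4 -29.7 -13.8]
  z 68 24 x [-3.9  0.   4.9] y [-30.4 -26.4 -21.2]
```

```bash
python3 - <<'E'
from h import *
t=cv2.imread('pics/top5.png'); a=np.clip(255*(t[160:210,365:425]/255.)**.5,0,255).astype(np.uint8)
cv2.imwrite('pics/z6.png',cv2.resize(a,None,fx=10,fy=10,interpolation=cv2.INTER_CUBIC))
E
python3 -m inch '[[0,0,0,0,0,0],[0,0,0,0,0,0],[0,0,0,0,0,0],[0,0,0,0,0,0]]'
```

```text
time: 14.45
ee_pos: [0.5801, -0.1768, 0.244]
eef_rot: [0.618, 0.756, 0.168, 0.137]
ft_force: [-0.2, 0.4, -1.5]
width: 0.012
```

View pics/z6.png

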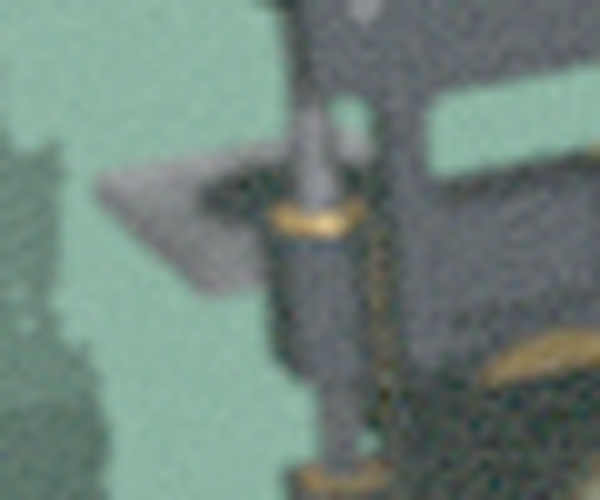

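```bash
python3 - <<'E'
from h import *
c=np.load('pics/top5.npz'); P=pts(c)
st=read_state(); M=R.from_quat(st['eef_rot']).as_matrix(); C=np.c_[M[:,1],M[:,0],-M[:,2]]; C[:,1]=np.cross(C[:,2],C[:,0]); O=st['ee_pos']-.0775*C[:,2]
e=(P-O)@C*1000
m=(e[...,0]>6.8)&(e[...,0]<11)&(abs(e[...,1])<30)&(e[...,2]>0)&(e[...,2]<72)
for z0 in range(22,70,4):
    s=e[m&(e[...,2]>=z0)&(e[...,2]<z0+4)]
    if len(s): print(z0,s[:,1].round(0))
b=c['img'].mean(2); 
v=read_state(); print(abs(v['joint_vel']).max())
E
```

```text
26 [ 1. -0. -4.  9.]
30 [-1.  8.  6.]
34 [-4.  4.  3.  1. 13. 11.]
38 [-15.  -2.  10.   8.   4.  17.]
42 [-15.   7.   3.   1.  16.  13.  12.]
46 [-12. -15.   0.  11.   9.   7.  17.  15.]
50 [-16. -11.   6.   4.   1.  13.  16.]
54 [-11.  15.  11.   7.  15.]
58 [-13.  10.  14.  12.]
0.0019122184397334888
```

The specimen's outline is rounded: its half-width goes 9, 13, 17, 17, 14 mm from bottom to top. That confirms it is the disc. The arm is still, so I'm handing in.

```bash
python3 -c "
from bench import *
print(close_job())"
```

```text
the job is handed in; nothing more can be done
None
```

I pressed the treadle to its stop and let it come up, then took out the disc carrier and handed in while holding it still in front of the lens. No verdict was reported. The run used about 14.5 s of the 46 s.

- **Treadle:** the fingers met a hard stop at z = 26 mm with 29 N. After release the pedal's slope was back to about -0.2, as at the start.
- **Which carrier:** the specimens face away from both cameras, so I told them apart by the heights of their top edges in the averaged top-view depth. I picked the left one as the disc. Once it was lifted, its specimen showed a round outline about 17 mm in half-width, which confirmed the choice.
- **Final pose:** worked out from the arm's reading and my measured lens position, the disc face is 121 mm from the lens. It is under 1 mm off the axis, square to within about 0.2°, and the foot is 173 mm above the bench. The visible parts of the plate lie where this predicts, to within about 2 mm. The grip reads 12 mm wide, the same as the tab, and the joints are practically still.
- **Disagreement:** the two cameras differ by about 3 mm on where the lens and the pedal are. I used the average for the lens; the tolerance there is 18 mm.
- **Not fully checked:** the other two carriers stood in their slots right after the lift. At the end the arm hid part of the scene, so I did not measure them, the treadle, the jar, the ring or the screwdriver again. I saw no sign that anything had been touched.

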